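# Pop the charged battery pack and trap it

### The job

On the two-bay scanner battery charger, press down the yellow release key behind the green-capped pack with one finger so that the spring pops the pack forward, and catch the pack with your other finger waiting a short way in front of it, so that it stays standing on the charger instead of sliding off. Finish while holding: key still held down, and the popped pack at rest against the finger in front. Do not grip or lift anything, and leave the orange-capped pack, the tape roll, the hand scanner and the carton where they are.

Things in the scene. Friction and masses are not known exactly. Their poses are not given: they have to be found in the camera images.
- charger: Grey two-bay battery charger fixed to the bench, 104 (x) x 180 (y) mm, flat deck 16 mm above the bench. Origin on the bench, on the line between the bays. Packs pop out along its +x. The deck runs from x = -60 to x = +44 mm and ends there in an open edge. Bay a is at y = +45 mm, bay b at y = -45 mm. Behind each pack (-x) lies its yellow release key.
- pack_green: The charged pack, to be popped: upright black battery pack 28 (x, along the charger's x) x 44 (y) x 50 (z, high) mm, about 120 g, with a bright green cap on top. It stands in bay a or bay b. Origin: centre of its underside, axes along the charger's. Once moved 36 mm or more forward it has slid away; 5 mm or more is popped.
- pack_orange: The other pack, same size and shape, with an orange cap, in the other bay. Stays where it is.
- bay_a (a point): Point on the deck under the pack of bay a (charger x = 0, y = +45 mm). The pack's front face is at x = +14, its back at x = -14. Black guide walls stand on both sides of it: 47 mm apart, 4 mm thick, 20 mm high above the deck, from x = -17 to +9. In front of x = +9 only the catch stands up. Best stop the pack after about 15 mm, its front at x = +30.
- bay_b (a point): The same for bay b (charger x = 0, y = -45 mm).
- key_a_top (a point): Centre of the top of bay a's yellow key when at rest or pressed (it moves with the key), 32 mm along charger x by 34 mm along y, at charger x = -36, y = +45 mm; the key's edge is 6 mm behind the pack's back face. Top 34 mm above the bench at rest, 25 mm fully down: level fingertips are then 9 mm above the deck.
- key_b_top (a point): The same for bay b (charger x = -36, y = -45 mm).
- key_a (a joint): Travel of bay a's key, pressed straight down: 0 at rest, 0.009 m fully down. Springy: 3 N to start, 6 N at the bottom, plus up to 5 N of rubbing at the catch. Counts as held down above 0.0055 m.
- key_b (a joint): The same for the key of bay b.
- catch_a (a point): Top of the catch of bay a at rest: a steel bar 20 mm wide, x = +15 to +18 mm, 5 mm above the deck, just before the pack's foot. It is fixed to the charger as a point; the bar itself sinks with the key, frees the pack once the key is about 5 mm down, and comes up again under the pack if the key is let go.
- catch_b (a point): The same for bay b.
- pusher_a (a joint): Travel of the spring plate behind the pack of bay a (steel, 30 mm wide, top 21 mm above the deck, at charger x = -17 at rest): 0 at rest, 0.045 m fully out. It drives the freed pack with about 5 N (3 to 4 N after 30 mm), up to half a metre a second: unless a finger already waits in front, the pack slides off the open edge within about 0.3 s.
- pusher_b (a joint): The same for bay b.
- tape: Brown roll lying flat, 100 mm across, 48 mm high, in front of the charger. Origin: centre of its underside. Not to be moved.
- scanner: Hand scanner lying behind the charger, black head and grey handle, 165 mm long (handle to its -x), 55 mm wide, 45 mm high. Origin on its underside. Not to be moved.
- carton: Small closed cardboard carton, 90 x 130 x 60 mm high, beside the charger. Origin: centre of its underside. Not to be moved.
Mind the look-alikes: they are no part of the job. What is shaped like the pack_green but pink, purple or white is not meant.

How it is judged:
On the way, in this order (a step that is already met when the one before it is completed fails the run):
1. the release key behind the green-capped pack is pressed (((y of pack_green in the frame of charger above 0 m and value of joint key_a above 0.004 m) or (y of pack_green in the frame of charger below 0 m and value of joint key_b above 0.004 m))).
2. the pack has popped forward and is trapped by a finger while the key is held down (((y of pack_green in the frame of charger above 0 m and value of joint key_a above 0.0055 m) or (y of pack_green in the frame of charger below 0 m and value of joint key_b above 0.0055 m)) and x of pack_green in the frame of charger between 0.005 and 0.036 m and contact force between the fingers and pack_green above 0.3 N and linear speed of pack_green below 0.02 m/s and angle between pack_green's own z axis and vertical below 0.15 rad and z of pack_green in the frame of charger between 0.012 and 0.022 m), for 0.3 s.
At the end, for the whole second after the job is handed in: The key of the green-capped pack's bay is held at least 5.5 mm down; the pack has popped 5 to 36 mm forward, stands upright (within 0.15 rad) on the deck at rest, pressing on a finger with more than 0.3 N (all of step 2); the arm keeps its last pose, push and grip.
It fails at once if the green-capped pack is lifted off the deck (more than 8 mm) (z of pack_green in the frame of charger above 0.024 m).
It fails at once if the green-capped pack slides away (36 mm or more) or falls off the deck (x of pack_green in the frame of charger above 0.036 m or z of pack_green in the frame of charger below 0.006 m).
It fails at once if the green-capped pack is tipped over (angle between pack_green's own z axis and vertical above 0.5 rad).
It fails at once if the orange-capped pack is disturbed (distance of pack_orange from where it was at the start of the episode above 0.005 m).
It fails at once if the tape roll, scanner or carton is moved (distance of any of tape, scanner, carton from where it was at the start of the episode above 0.015 m).
It also fails if it takes over 32 s, if anything falls off the work surface, if the arm or the gripper's body presses on something with over 40 N, if the wrist force passes 120 N, or if a joint passes its speed limit or range.

### The arm

A 6-joint arm with a two-finger parallel gripper is mounted at the origin on the work surface. World frame = base frame: x ahead of the robot, y to its left, z up, the work surface at z = 0. Lengths are in m, angles in rad, forces in N, time in s.
With the tool pointing down it reaches from about 0.275 to 0.975 m from the base axis. Payload 8.4 kg.
Tool frame: the origin (TCP) lies where the fingers leave the gripper's body, on its centre line; the fingertips stand 88 mm ahead of it and the grasp point (between the pads) lies 69 mm ahead of it (r.tip_extent is the distance from the TCP to the fingertips, in m); z points along the fingers, y is the direction in which the jaws open and shut (so a half turn about z gives the same grasp; the last joint's range is limited). The gripper opens to 92 mm and grips with 3 to 60 N. Pads are 20 mm wide; open, the fingers measure 128 mm over their backs; the gripper's body (75 mm by 189 mm) begins 69 mm behind the grasp point.
Start: joints at [-1.262, 0.353, 1.633, -0, 1.155, -0.002], TCP at [0.191, -0.595, 0.303] pointing down, gripper open.
Joint ranges: [-2.63, 2.63], [-0.92, 2.1], [0.06, 2.66], [-1.3, 4.44], [0, 2.69], [-3.02, 3.02]. Speed limits (rad/s): [2.22, 2.22, 2.79, 3.14, 3.14, 3.14].

### API

Orientations are given as a unit quaternion [x, y, z, w].
In Python, from cell import r gives the robot as it stands.
- The arm moves only by the tool send_rows, never from a script. Its argument "steps" is a list of rows, each a list of 2 entries, a list of its own where there are three numbers: the shift along the tool's x, y, z in units of 30 mm (1.0 is 30 mm), then the turn, a rotation vector about the tool's x, y, z in units of 5 degrees (1.0 is 5 degrees). In form: [[[dx, dy, dz], [ax, ay, az]], ...]. A call has 1 to 10 rows; each row shifts and turns the commanded pose from where the row before left it, along the tool's axes as they then stand; what a row does not reach is not made up. A row lasts 1/8 s, in which the tool goes at most 62.5 mm and 10.7 degrees, less where a joint would pass 70% of its speed; a pose out of reach is approached as far as the arm can. A call is refused whole if a number of a shift passes 1 or a number of a turn 1, either way. A call with a gripper value outside its range is refused whole. "claw" is the closure, from 0 (fully open) to 1 (shut), set as the call begins (left out, the last holds). The fingers move at their own pace and stop on an object; the grip force is fixed at half the most. Time passes only in rows, so rows that do not move let the fingers close. It gives the time, the measured TCP pose, the force and the opening at its end, in the units of the state.
- r.sense(): the state, without advancing time (a new reading comes with each control period).
- r.camera(name): name is "side" or "top" or "wrist"; returns a dict with "img" (480x640x3 uint8, red, green, blue), "fov_y" (degrees; the focal length in pixels is half the picture's height over the tangent of half this angle, whatever the lens; pixels are square), "cx", "cy" (the principal point, pixels), "R" (3x3) and "t" (3): a world point X has camera coordinates R X + t; the wrist camera has in their place "T_tool_cam" (4x4, takes a point from camera to tool coordinates, whose origin is the TCP and whose axes are the flange's). Camera axes: x right, y down, z forward; pixel columns grow to the right and rows downward; lengths in m; the calibration is good to about 2 mm. The wrist camera is an equidistant fisheye: a pixel r from the principal point sees the ray r / f radians off the axis. A picture is of the moment at which its call begins: read the wrist's pose just before it. There is no depth.
- r.job_done(): hands the job in, once; it reports no verdict.
The state is a dict: "time_s": time; "joints": joint angles; "joint_vel": joint speeds; "tau": joint torques, N m; "tcp_pos": TCP position; "orientation": TCP orientation; "force": force on the tool from outside, world axes, zero at the start; "torque": the same for the moment, N m; "finger_gap": finger opening in m.
Only numpy, scipy, OpenCV 4.12 (cv2) and the standard library are available. Lean on these libraries where they do the work, as an engineer would, in place of code of your own. Each camera call takes 0.05 s, during which the arm holds its last target. There are 200 camera calls.

## Working session

There is one attempt and no reset: what is moved stays moved. The work goes in short steps, Python scripts to look and compute and a tool call to move; the robot and the scene stay as the last step left them, time stands still between calls to the robot, and variables do not carry over. Pictures are saved under pics/ and viewed, about 8 in all and at most 12, crops included, and the job is handed in when it is done.

Besides the shell and the picture viewer there is one more tool, called after ">>>" as a command line: name --argument value ..., lists and objects as JSON in quotes. send_rows: Moves the arm, as the interface text tells. Its arguments: {"type":"object","properties":{"steps":{"type":"array"},"claw":{"type":"number"}},"required":["steps"]}

```bash
ls; mkdir -p pics
python3 - <<'E'
from cell import r
import cv2,pickle
s=r.sense();print(s)
print(r.tip_extent)
for n in("side","top"):
    c=r.camera(n);pickle.dump(c,open(n+".pkl","wb"));cv2.imwrite(f"pics/{n}0.png",c["img"][:,:,::-1]);print(n,c["fov_y"],c["cx"],c["cy"],c["R"],c["t"])
E
```

```text
pics
{'time_s': 0.0, 'joints': array([-1.26237675e+00,  3.53646492e-01,  1.63411113e+00,  1.08152409e-05,
        1.15519075e+00, -2.39847735e-03]), 'joint_vel': array([ 0.0019023 , -0.00020279,  0.0007554 ,  0.00051568, -0.00072847,
       -0.00217707]), 'tau': array([ 3.14563702e-03, -5.93834317e+01, -3.34213936e+01,  6.98151765e-02,
        2.33232009e-02, -1.56751998e-04]), 'tcp_pos': array([ 0.19104195, -0.59470591,  0.30197449]), 'orientation': array([ 9.87948414e-01,  1.54782012e-01, -9.84279920e-05, -6.70697565e-04]), 'force': array([ 0.34844471,  0.03122172, -0.37814978]), 'torque': array([ 0.0092579 , -0.0151754 , -0.00692635]), 'finger_gap': 0.0921665453115611}
0.0881
side 46.0447218114234 328.10041134804436 238.75393328034616 [[-8.02931594e-01 -5.96071150e-01  2.01466293e-04]
 [-3.70822278e-01  4.99247706e-01 -7.83098057e-01]
 [ 4.66681577e-01 -6.28848879e-01 -6.21898218e-01]] [0.4865207  0.28167227 0.69052796]
top 51.04381627505376 309.41650930984446 237.84243679063266 [[ 0.02374414 -0.99950856 -0.02046576]
 [-0.99015969 -0.02068811 -0.13840443]
 [ 0.13791301  0.02355067 -0.99016431]] [-0.01867118  0.58949629  0.9127432 ]
```

View pics/top0.png

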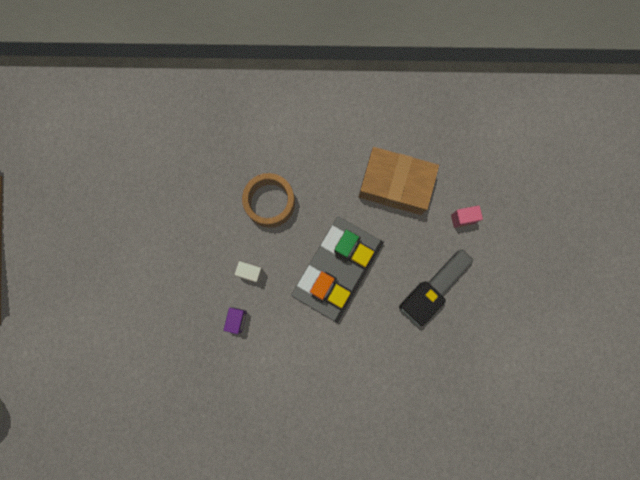

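View pics/side0.png

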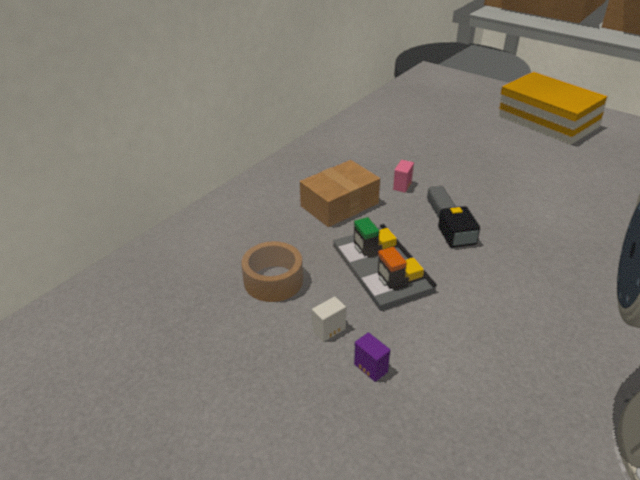

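Top view: the green cap is at (347,243) with its key at (363,255), and the orange cap at (322,286) with its key at (339,296). The tape is at (269,199), the carton at (399,181) and the scanner at (430,295). The side view agrees.

Look-alikes in the top view: white (249,271), purple (235,320) and pink (468,215). I choose the green cap at (347,243).

```bash
cat > h.py <<'E'
import numpy as np,cv2,pickle
def ray(c,uv):
    f=240/np.tan(np.radians(c["fov_y"])/2)
    d=c["R"].T@np.array([(uv[0]-c["cx"])/f,(uv[1]-c["cy"])/f,1]);o=-c["R"].T@c["t"];return o,d
def onz(c,uv,z):
    o,d=ray(c,uv);return o+d*(z-o[2])/d[2]
def proj(c,X):
    f=240/np.tan(np.radians(c["fov_y"])/2);p=c["R"]@X+c["t"];return f*p[:2]/p[2]+[c["cx"],c["cy"]]
def blobs(img,h0,h1,smin=150,vmin=60,amin=40):
    hsv=cv2.cvtColor(img,cv2.COLOR_RGB2HSV)
    m=cv2.inRange(hsv,(h0,smin,vmin),(h1,255,255))
    n,l,st,ce=cv2.connectedComponentsWithStats(m)
    return [(ce[i],st[i]) for i in range(1,n) if st[i,4]>=amin],m
E
python3 - <<'E'
from h import *
for n in("top","side"):
    c=pickle.load(open(n+".pkl","rb"))
    for nm,a,b,z in(("green",50,75,.066),("orange",5,14,.066),("yellow",20,32,.034)):
        for ce,st in blobs(c["img"],a,b)[0]: print(n,nm,ce.round(1),st[4],onz(c,ce,z).round(4))
c=pickle.load(open("top.pkl","rb"))
cv2.imwrite("pics/crop.png",cv2.resize(c["img"][200:340,270:410,::-1],None,fx=4,fy=4,interpolation=2))
E
```

```text
top green [346.4 242.9] 264 [ 0.5783 -0.0744  0.066 ]
top orange [322.1 285.2] 244 [ 0.4996 -0.0313  0.066 ]
top yellow [362.1 254.9] 333 [ 0.5602 -0.106   0.034 ]
top yellow [338.6 295.7] 339 [ 0.4821 -0.0627  0.034 ]
top yellow [431.2 295.1] 101 [ 0.4872 -0.2358  0.034 ]
side green [366.  226.6] 252 [ 0.579  -0.0724  0.066 ]
side orange [391.8 258.5] 434 [ 0.4995 -0.0268  0.066 ]
side yellow [553.5  95.6] 2722 [ 0.5223 -0.8614  0.034 ]
side yellow [549.5 121.2] 559 [ 0.4803 -0.7136  0.034 ]
side yellow [456. 210.] 72 [ 0.4944 -0.2518  0.034 ]
side yellow [386.2 238.1] 282 [ 0.5543 -0.1016  0.034 ]
side yellow [413.1 269.1] 315 [ 0.4751 -0.0581  0.034 ]
```

View pics/crop.png

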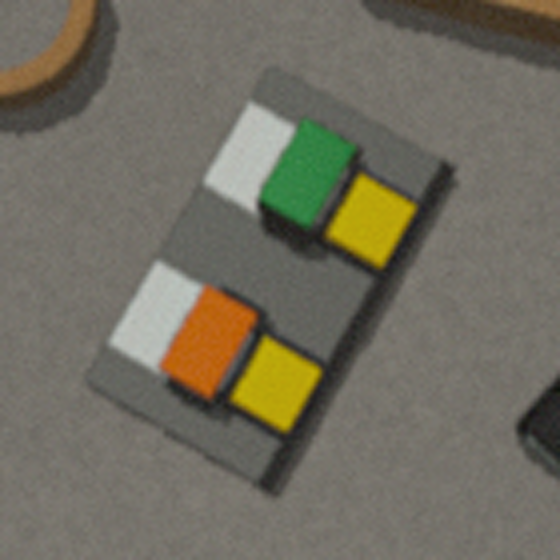

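Green stands in bay b: its key is at about (0.560,-0.106) and charger yaw is about 61°. The crop confirms the choice, with the green cap at crop (308,173) and its yellow key at (371,220). I'll point tool y along charger -x, put one finger over the key and the other in front of the pack, at a gap of about 57 mm.

>>> send_rows --steps '[[[0.5, -1, 0], [0, 0, 0.93]], [[0.5, -1, 0], [0, 0, 0.93]], [[0.5, -1, 0], [0, 0, 0.93]], [[0.5, -1, 0], [0, 0, 0.93]], [[0.5, -1, 0], [0, 0, 0.93]], [[0.5, -1, 0], [0, 0, 0.93]], [[0.5, -1, 0], [0, 0, 0.93]], [[0.5, -1, 0], [0, 0, 0.93]], [[0.5, -1, 0], [0, 0, 0.93]], [[0.5, -1, 0], [0, 0, 0.93]]]' --claw 0.38

```text
time_s: 1.35
tcp_pos: [0.3532, -0.3105, 0.3026]
orientation: [0.968, -0.249, -0.0, -0.0]
force: [0.1, 0.1, 0.4]
finger_gap: 0.057
```

```bash
cat > go.py <<'E'
from cell import r
import numpy as np
from scipy.spatial.transform import Rotation as R
def need(xy,z,yaw):
    s=r.sense();M=R.from_quat(s["orientation"])
    x=np.array([np.cos(yaw),np.sin(yaw),0]);T=np.c_[np.cross(-x,[0,0,-1.]),-x,[0,0,-1.]]  # tool y = -charger x
    d=M.inv().apply(np.r_[xy,z]-s["tcp_pos"])
    rv=(M.inv()*R.from_matrix(T)).as_rotvec(degrees=True)
    print("t",s["time_s"],"tcp",s["tcp_pos"].round(4),"gap",round(s["finger_gap"],4),"F",s["force"].round(2),"\nshift units",(d/.03).round(3),"turn units",(rv/5).round(3),"j",s["joints"].round(2))
    xt=np.linalg.inv(T)@(np.r_[xy,z]-s["tcp_pos"]);print("shift in final axes",(xt/.03).round(3))
E
python3 -c "
from go import *
need([.579,-.073],.25,np.radians(61.1))"
```

```text
t 1.35 tcp [ 0.3532 -0.3105  0.3026] gap 0.057 F [0.07 0.15 0.43] 
shift units [  2.772 -10.565   1.752] turn units [-0.001  0.004  0.01 ] j [-0.72  0.11  1.95 -0.    1.08  1.35]
shift in final axes [  2.763 -10.568   1.752]
```

>>> send_rows --steps '[[[0.28, -1, 0.1], [0, 0, 0]], [[0.28, -1, 0.1], [0, 0, 0]], [[0.28, -1, 0.1], [0, 0, 0]], [[0.28, -1, 0.1], [0, 0, 0]], [[0.28, -1, 0.2], [0, 0, 0]], [[0.28, -1, 0.2], [0, 0, 0]], [[0.28, -1, 0.2], [0, 0, 0]], [[0.28, -1, 0.2], [0, 0, 0]], [[0.28, -1, 0.2], [0, 0, 0]], [[0.25, -0.5, 0.2], [0, 0, 0]]]'

```text
time_s: 2.6
tcp_pos: [0.5632, -0.1004, 0.2542]
orientation: [0.969, -0.247, -0.0, 0.0]
force: [-0.4, -0.0, -0.2]
finger_gap: 0.0569
```

>>> send_rows --steps '[[[0, 0, 0], [0, 0, 0]], [[0, 0, 0], [0, 0, 0]]]'

```text
time_s: 2.85
tcp_pos: [0.5618, -0.102, 0.2546]
orientation: [0.969, -0.248, -0.0, 0.0]
force: [-0.8, -1.5, 1.2]
finger_gap: 0.0569
```

Run:
```python
from go import *
from h import *
need([.579,-.073],.2,np.radians(61.1))
s=r.sense()
c=r.camera("wrist");c["s"]=s;pickle.dump(c,open("w1.pkl","wb"));print(c["T_tool_cam"].round(3),c["fov_y"],c["cx"],c["cy"])
cv2.imwrite("pics/w1.png",c["img"][:,:,::-1])
```

```text
t 2.85 tcp [ 0.5618 -0.102   0.2546] gap 0.0569 F [-0.8  -1.46  1.22] 
shift units [ 0.038 -1.124  1.819] turn units [0.006 0.007 0.038] j [-0.18  0.32  1.8  -0.    1.02  1.89]
shift in final axes [ 0.033 -1.124  1.82 ]
[[-0.    -0.967 -0.254  0.071]
 [ 1.    -0.     0.001 -0.   ]
 [-0.001 -0.254  0.967 -0.082]
 [ 0.     0.     0.     1.   ]] 65.70646984690485 322.0611784454873 239.05342334341177
```

View pics/w1.png

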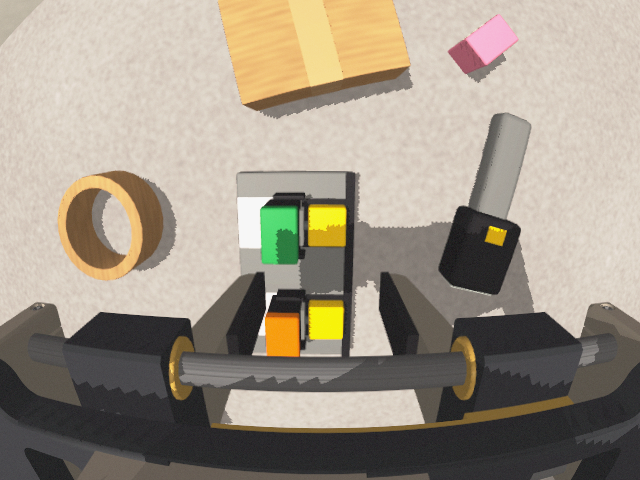

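The wrist view shows the green cap at (280,235), its key at (327,226), and orange at (283,333) with its key at (325,320). The charger looks aligned with the tool. The carton, scanner and tape are clear of the fingers. Next I'll measure both keys from here.

```bash
cat >> h.py <<'E'
from scipy.spatial.transform import Rotation as Rot
def wray(c,uv,z):
    f=240/np.tan(np.radians(c["fov_y"])/2)
    p=np.array([uv[0]-c["cx"],uv[1]-c["cy"]]);rr=np.hypot(*p);th=rr/f
    d=np.r_[np.sin(th)*p/rr,np.cos(th)];T=c["T_tool_cam"];M=Rot.from_quat(c["s"]["orientation"]).as_matrix()
    o=c["s"]["tcp_pos"]+M@T[:3,3];d=M@T[:3,:3]@d;return o+d*(z-o[2])/d[2]
E
python3 - <<'E'
from h import *
c=pickle.load(open("w1.pkl","rb"))
xa=np.array([.4825,.876]);ya=np.array([-.876,.4825])
for nm,a,b,z in(("green",45,80,.066),("yellow",20,32,.034)):
    bl,m=blobs(c["img"],a,b,130,50,200)
    for ce,st in bl:
        x,y,w,h,A=st; P=wray(c,ce,z); d=P[:2]-[.5783,-.0744]
        print(nm,ce.round(1),st,P.round(4),"rel pack: x",(d@xa*1e3).round(1),"y",(d@ya*1e3).round(1))
        cn=cv2.minAreaRect(np.argwhere((m[y:y+h,x:x+w]>0))[:,::-1].astype(np.float32)+[x,y])
        for q in cv2.boxPoints(cn):
            d=wray(c,q,z)[:2]-[.5783,-.0744]; print("   ",q.round(0),(d@xa*1e3).round(1),(d@ya*1e3).round(1))
E
```

```text
green [279.3 234.2] [ 261  206   38   58 2104] [ 0.5809 -0.0758  0.066 ] rel pack: x 0.0 y -2.9Traceback (most recent call last):
  File "<stdin>", line 9, in <module>
cv2.error: OpenCV(4.12.0) /io/opencv/modules/imgproc/src/convhull.cpp:143: error: (-215:Assertion failed) total >= 0 && (depth == CV_32F || depth == CV_32S) in function 'convexHull'
```

Run:
```python
from h import *
c=pickle.load(open("w1.pkl","rb"))
xa=np.array([.4825,.876]);ya=np.array([-.876,.4825])
for nm,a,b,z in(("green",45,80,.066),("yellow",20,32,.034)):
    for ce,st in blobs(c["img"],a,b,130,50,200)[0]:
        x,y,w,h,A=st
        for q in (ce,(x,ce[1]),(x+w,ce[1]),(ce[0],y),(ce[0],y+h)):
            P=wray(c,q,z);d=P[:2]-[.5783,-.0744]; print(nm,np.round(q),P.round(4),(d@xa*1e3).round(1),(d@ya*1e3).round(1))
```

```text
green [279. 234.] [ 0.5809 -0.0758  0.066 ] 0.0 -2.9
green [261. 234.] [ 0.5876 -0.0635  0.066 ] 14.0 -2.9
green [299. 234.] [ 0.5737 -0.0888  0.066 ] -14.9 -2.9
green [279. 206.] [ 0.5995 -0.0866  0.066 ] -0.5 -24.4
green [279. 264.] [ 0.5604 -0.0637  0.066 ] 0.7 20.8
yellow [327. 225.] [ 0.5634 -0.1075  0.034 ] -36.2 -2.9
yellow [308. 225.] [ 0.5709 -0.0938  0.034 ] -20.5 -2.9
yellow [347. 225.] [ 0.5553 -0.1224  0.034 ] -53.1 -2.9
yellow [327. 204.] [ 0.579 -0.116  0.034] -36.1 -20.6
yellow [327. 247.] [ 0.5466 -0.0983  0.034 ] -36.3 16.2
yellow [495. 236.] [ 0.4819 -0.2378  0.034 ] -189.7 5.6
yellow [484. 236.] [ 0.4875 -0.2274  0.034 ] -177.8 5.7
yellow [507. 236.] [ 0.4759 -0.2487  0.034 ] -202.1 5.6
yellow [495. 226.] [ 0.4901 -0.2411  0.034 ] -188.6 -3.2
yellow [495. 246.] [ 0.4726 -0.2342  0.034 ] -191.0 15.5
yellow [326. 319.] [ 0.4873 -0.0649  0.034 ] -35.6 84.3
yellow [308. 319.] [ 0.4949 -0.0509  0.034 ] -19.7 84.4
yellow [345. 319.] [ 0.4786 -0.0804  0.034 ] -53.3 84.4
yellow [326. 300.] [ 0.504 -0.074  0.034] -35.5 65.3
yellow [326. 340.] [ 0.4677 -0.0543  0.034 ] -35.7 106.6
```

Both views agree to within 3 mm. I'll take the TCP target as (0.5803,-0.0738), move over it and go down in stages.

>>> send_rows --steps '[[[0.03, -0.4, 0.6], [0, 0, 0.04]], [[0.03, -0.4, 0.6], [0, 0, 0]], [[0.02, -0.3, 0.6], [0, 0, 0]], [[0, 0, 0.2], [0, 0, 0]], [[0, 0, 0], [0, 0, 0]], [[0, 0, 0], [0, 0, 0]], [[0, 0, 0], [0, 0, 0]]]'

```text
time_s: 3.78
tcp_pos: [0.5807, -0.0739, 0.1953]
orientation: [0.968, -0.25, 0.001, -0.0]
force: [0.5, 0.0, 0.0]
finger_gap: 0.057
```

Run:
```python
from go import *
need([.5803,-.0738],.1281,np.radians(61.1))
```

```text
t 3.775 tcp [ 0.5807 -0.0739  0.1953] gap 0.057 F [0.47 0.03 0.03] 
shift units [-0.017  0.004  2.241] turn units [-0.004 -0.012 -0.002] j [-0.13  0.41  1.81 -0.    0.91  1.95]
shift in final axes [-0.014  0.003  2.241]
```

>>> send_rows --steps '[[[0, 0, 0.4], [0, 0, 0]], [[0, 0, 0.4], [0, 0, 0]], [[0, 0, 0.4], [0, 0, 0]], [[0, 0, 0.4], [0, 0, 0]], [[0, 0, 0.4], [0, 0, 0]], [[0, 0, 0.2], [0, 0, 0]], [[0, 0, 0], [0, 0, 0]], [[0, 0, 0], [0, 0, 0]], [[0, 0, 0], [0, 0, 0]]]'

```text
time_s: 4.9
tcp_pos: [0.5808, -0.0737, 0.1292]
orientation: [0.968, -0.249, 0.0, -0.0]
force: [0.1, 0.7, 0.4]
finger_gap: 0.0571
```

Run:
```python
from go import *
from h import *
need([.5803,-.0738],.1131,np.radians(61.1))
s=r.sense();c=r.camera("wrist");d=r.camera("side")
a=cv2.resize(c["img"][100:420,180:460],(460,526),interpolation=2);b=cv2.resize(d["img"][180:280,325:390],(342,526),interpolation=2)
cv2.imwrite("pics/w2.png",np.hstack([a,b])[:,:798,::-1])
```

```text
t 4.9 tcp [ 0.5808 -0.0737  0.1292] gap 0.0571 F [0.15 0.65 0.45] 
shift units [-0.013  0.011  0.536] turn units [-0.004 -0.009  0.001] j [-0.13  0.51  1.85  0.    0.79  1.95]
shift in final axes [-0.013  0.011  0.536]
```

View pics/w2.png

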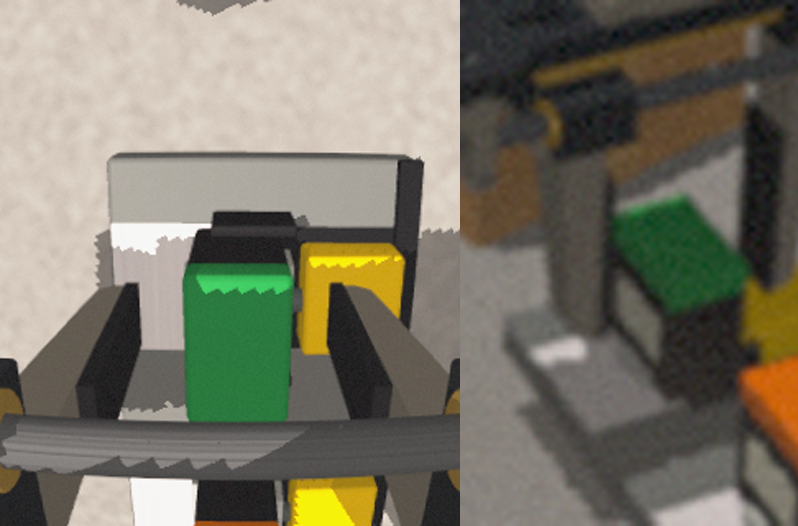

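The fingers straddle the pack. The key-side tip is above the yellow key and the front tip stands clear in front of the pack. Now I'll press.

>>> send_rows --steps '[[[0, 0, 0.2], [0, 0, 0]], [[0, 0, 0.15], [0, 0, 0]], [[0, 0, 0.15], [0, 0, 0]], [[0, 0, 0], [0, 0, 0]], [[0, 0, 0], [0, 0, 0]], [[0, 0, 0], [0, 0, 0]], [[0, 0, 0], [0, 0, 0]]]'

```text
time_s: 5.88
tcp_pos: [0.5809, -0.0736, 0.1138]
orientation: [0.968, -0.249, 0.0, -0.0]
force: [1.9, 1.4, 4.4]
finger_gap: 0.0575
```

Run:
```python
from go import *
from h import *
need([.5803,-.0738],.1131,np.radians(61.1))
c=r.camera("wrist");d=r.camera("side")
a=cv2.resize(c["img"][100:420,180:460],(460,526),interpolation=2);b=cv2.resize(d["img"][180:280,325:390],(342,526),interpolation=2)
cv2.imwrite("pics/w3.png",np.hstack([a,b])[:,:798,::-1])
```

```text
t 5.875 tcp [ 0.5809 -0.0736  0.1138] gap 0.0575 F [1.9  1.42 4.43] 
shift units [-0.014  0.014  0.024] turn units [-0.005 -0.009  0.002] j [-0.13  0.53  1.85  0.    0.76  1.95]
shift in final axes [-0.014  0.014  0.024]
```

View pics/w3.png

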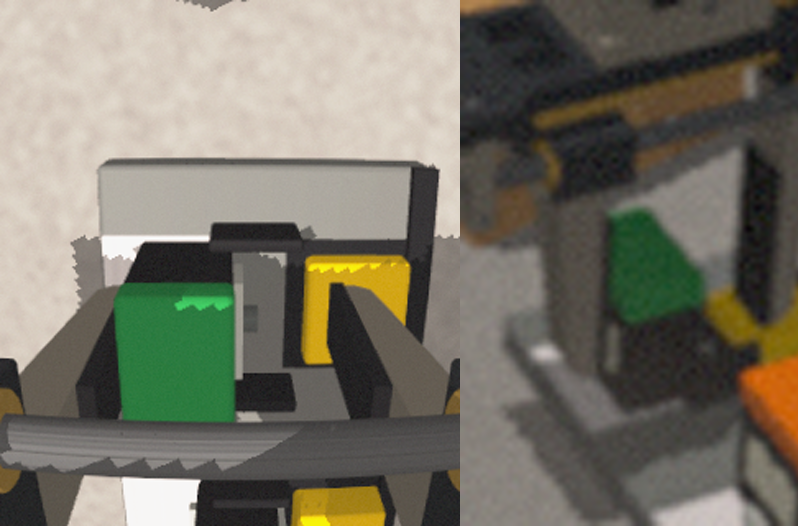

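The pack popped forward and rests upright against the front finger, with the pusher plate behind it. Tip height is 25.7 mm, so the key is about 8.3 mm down. I'll hold for a moment, check that it's steady, and hand in.

>>> send_rows --steps '[[[0, 0, 0], [0, 0, 0]], [[0, 0, 0], [0, 0, 0]], [[0, 0, 0], [0, 0, 0]], [[0, 0, 0], [0, 0, 0]], [[0, 0, 0], [0, 0, 0]], [[0, 0, 0], [0, 0, 0]]]'

```text
time_s: 6.72
tcp_pos: [0.5808, -0.0736, 0.1138]
orientation: [0.968, -0.249, 0.0, -0.0]
force: [4.8, 2.4, 3.2]
finger_gap: 0.057
```

Run:
```python
from go import *
from h import *
need([.5803,-.0738],.1131,np.radians(61.1))
s=r.sense();c=r.camera("wrist");c["s"]=s
xa=np.array([.4825,.876])
ok=False
for ce,st in blobs(c["img"],45,80,130,50,200)[0]:
    x,y,w,h,A=st; q=[(wray(c,(u,y+8),.066)[:2]-[.5796,-.0751])@xa*1e3 for u in(x,x+w)]
    print("cap front/back x mm",np.round(q,1),"shift",round(np.mean(q),1)); ok|=5<np.mean(q)<30
if ok and s["tcp_pos"][2]-.0881<.0275: r.job_done(); print("handed in")
```

```text
t 6.725 tcp [ 0.5808 -0.0736  0.1138] gap 0.057 F [4.8  2.39 3.23] 
shift units [-0.012  0.013  0.023] turn units [-0.003 -0.007  0.002] j [-0.13  0.53  1.85  0.    0.76  1.95]
shift in final axes [-0.012  0.013  0.023]
cap front/back x mm [29.7  1.6] shift 15.6
the job is handed in; nothing more can be done
handed in
```

I pressed the green pack's release key (bay b) with one finger, and the other finger caught the pack as it popped forward. The job was handed in at about 6.8 s with the arm still holding that pose.

- **Key:** the fingertips were at 25.7 mm, so the key is about 8.3 mm down (at least 5.5 mm needed). The vertical force was steady but modest, about 3–4 N. That is below the 6 N spring figure given for the bottom of travel, so I judged the depth by position.
- **Pack:** it had popped about 15.6 mm, with its cap front at about +30 mm. In the last picture it stood upright against the front finger. The sideways force on the tool was 2.4 N, then 5.4 N just before hand-in, with the arm and the 57 mm finger gap unchanged between readings. I did not measure the finger contact force separately.
- **Other objects:** I touched nothing else. I did not measure the orange pack, tape, scanner or carton again after the press.
- **Position disagreement:** the top and wrist cameras differed by about 3 mm across the bay, so I used a value midway between them. Along the pop direction they agreed to within 1 mm.

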